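Change over the hardware trays

ROBOT

A 6-joint arm with a two-finger parallel gripper is mounted at the origin on the work surface. World frame = base frame: x ahead of the robot, y to its left, z up, the work surface at z = 0. Lengths are in mm, angles in degrees, forces in N, time in s.
With the tool pointing down it reaches from about 300 to 850 mm from the base axis. Payload 4.2 kg.
Tool frame: the origin (TCP) lies at the very end of the fingers, on their centre line; the grasp point (between the pads) lies 19 mm behind it; z points along the fingers, y is the direction in which the jaws open and shut (so a half turn about z gives the same grasp; the last joint's range is limited). The gripper opens to 91 mm and grips with 3 to 60 N. Pads are 32 mm wide; open, the fingers measure 118 mm over their backs; the gripper's body (76 mm by 178 mm) begins 60 mm behind the grasp point.
Start: joints at [-78.495, 18.312, 89.639, -0, 72.044, -1.146], TCP at [125.933, -561.056, 213.976] pointing down, gripper open.
Joint ranges: [-177.97, 177.97], [-48.28, 115.42], [12.27, 149.76], [-77.06, 257.06], [2.81, 150.46], [-146.56, 146.56]. Speed limits (degrees/s): [147.25, 147.25, 180, 180, 180, 180].

INTERFACE

Orientations are given as [roll, pitch, yaw] about the fixed x, y, z axes, in that order (R = Rz(yaw) Ry(pitch) Rx(roll)).
In Python, from workcell import monitor, eyes, job gives the robot as it stands.
- The arm moves only by the tool move_arm, never from a script. Its argument "increments" is a list that holds one entry, the list of rows, each a list of 7 numbers: the opening, from 0 (shut) to 1 (fully open), then the shift along the tool's x, y, z in cm, then the turn, a rotation vector about the tool's x, y, z in rad. In form: [[[jaw, x, y, z, ax, ay, az], ...]]. A call has 1 to 12 rows; each row shifts and turns the pose as measured when the row begins, along the tool's axes as they then stand; what a row does not reach is not made up. A row lasts 1/8 s, in which the tool goes at most 62.5 mm and 10.7 degrees, less where a joint would pass 70% of its speed; a pose out of reach is approached as far as the arm can. A call is refused whole if a number of a shift passes 6.25 or a number of a turn 0.188, either way. A call with a gripper value outside its range is refused whole. The fingers move at their own pace and stop on an object; "force" is the grip in N (left out, the last holds). Time passes only in rows, so rows that do not move let the fingers close. It gives the time, the measured TCP pose, the force and the opening at its end, in the units of the state.
- monitor.state(): the state, without advancing time (a new reading comes with each control period).
- eyes.grab_frame(name): name is "scene" or "top" or "wrist"; returns a dict with "color" (384x512x3 uint8, red, green, blue), "z_map" (384x512 float32, mm along the optical axis (not along the pixel's ray), 0 where there is no reading), "camera_matrix" (3x3 intrinsics, pixels), "dist_coeffs" ([k1, k2, p1, p2, k3] as OpenCV has them; the pictures are not rectified), "rvec" (rotation vector, rad) and "tvec" (3), from world to camera coordinates, as OpenCV has them. Camera axes: x right, y down, z forward; pixel columns grow to the right and rows downward; lengths in mm; the calibration is good to about 2 mm. A picture is of the moment at which its call begins.
- job.job_done(): hands the job in, once; it reports no verdict.
The state is a dict: "time_s": time; "qpos": joint angles; "qvel": joint speeds; "effort": joint torques, N m; "ee_pos": TCP position; "ee_rot": TCP orientation; "force": force on the tool from outside, world axes, zero at the start; "torque": the same for the moment, N m; "gripper_width": finger opening in mm.
Only numpy, scipy, OpenCV 4.12 (cv2) and the standard library are available. Lean on these libraries where they do the work, as an engineer would, in place of code of your own. Each camera call takes 0.05 s, during which the arm holds its last target. There are 200 camera calls.

TASK

The dowel tray has been left standing open on the workbench. First push it fully home, then hook a fingertip behind the front lip of the hinge tray and draw that tray all the way out to its stop, so that only the hinges stand open. Leave the screw tray shut and the hinges lying in their tray, do not grip or lift anything, and do not disturb the other things on the bench.

Things in the scene. Friction and masses are not known exactly. Their poses are not given: they have to be found in the camera images.
- dowel_lip (a point): middle of the top edge of the inner face of the front lip of the tray that has six lying wooden dowels 100 mm long in its rear compartment; moves with the tray, 50 mm above the bench. Axes: x from the lip into the case (the tray is drawn out along -x), y left along the lip, z up. Behind the lip (+x) is an empty finger well, 52 mm (x) by 86 mm (y), 32 mm deep below this point; its other walls are 4 mm lower than the lip
- dowel_case: the dowel tray's open-topped plywood case, 200 mm deep, 116 mm wide, 48 mm high, fixed to the bench; origin under its centre, x axis inwards (drawing out is -x). With the tray home the lip point lies at x = -94 mm. The tray's lip is 11 mm thick: inside a cleat 6 mm thick, its top at the lip point; outside a facing board 5 mm thick, 114 mm wide, from 4 mm above to 44 mm below the lip point
- dowel_tray (a joint): how far the dowel tray is drawn out (m): 0 fully home, 0.11 at its outer stop; it stays where it is left, sliding friction about 1.5 N plus 10 N per m/s
- hinge_lip (a point): middle of the top edge of the inner face of the front lip of the tray that has two brass butt hinges lying flat in its rear compartment; moves with the tray, 50 mm above the bench. Axes: x from the lip into the case (the tray is drawn out along -x), y left along the lip, z up. Behind the lip (+x) is an empty finger well, 52 mm (x) by 86 mm (y), 32 mm deep below this point; its other walls are 4 mm lower than the lip
- hinge_case: the hinge tray's open-topped plywood case, 200 mm deep, 116 mm wide, 48 mm high, fixed to the bench; origin under its centre, x axis inwards (drawing out is -x). With the tray home the lip point lies at x = -94 mm. The tray's lip is 11 mm thick: inside a cleat 6 mm thick, its top at the lip point; outside a facing board 5 mm thick, 114 mm wide, from 4 mm above to 44 mm below the lip point
- hinge_tray (a joint): how far the hinge tray is drawn out (m): 0 fully home, 0.11 at its outer stop; it stays where it is left, sliding friction about 1.5 N plus 10 N per m/s
- screw_lip (a point): middle of the top edge of the inner face of the front lip of the tray that has seven lying steel screws about 64 mm long in its rear compartment; moves with the tray, 50 mm above the bench. Axes: x from the lip into the case (the tray is drawn out along -x), y left along the lip, z up. Behind the lip (+x) is an empty finger well, 52 mm (x) by 86 mm (y), 32 mm deep below this point; its other walls are 4 mm lower than the lip
- screw_case: the screw tray's open-topped plywood case, 200 mm deep, 116 mm wide, 48 mm high, fixed to the bench; origin under its centre, x axis inwards (drawing out is -x). With the tray home the lip point lies at x = -94 mm. The tray's lip is 11 mm thick: inside a cleat 6 mm thick, its top at the lip point; outside a facing board 5 mm thick, 114 mm wide, from 4 mm above to 44 mm below the lip point
- screw_tray (a joint): how far the screw tray is drawn out (m): 0 fully home, 0.11 at its outer stop; it stays where it is left, sliding friction about 1.5 N plus 10 N per m/s
- butt_a_mid (a point): centre of a loose brass butt hinge, about 41 x 58 x 8 mm, lying flat in the hinge tray's rear compartment (122 mm long); it rides along with the tray
- butt_b_mid (a point): centre of a loose brass butt hinge, about 41 x 58 x 8 mm, lying flat in the hinge tray's rear compartment (122 mm long); it rides along with the tray
- tape_roll: bystander: roll of tape lying flat, 84 mm across, 24 mm high, in front of the screw tray's case; origin under its centre
- glue: bystander: glue bottle 170 mm high, 60 mm across; origin under its centre
- hammer: bystander: hammer lying on the bench
- offcut: bystander: dark wood offcut 100 x 45 x 30 mm; origin under its centre
- stain_jar: bystander: amber jar 80 mm high, 68 mm across; origin under its centre
- mug: bystander: white mug 90 mm high, 80 mm across; origin under its centre
- try_square: bystander: try square with a 120 mm wooden stock and a 160 mm blade, lying flat
Not all that is in view belongs to the job. What is shaped like the dowel_case but black or red is not meant.

How it is judged:
By the outcome, as a careful person would: the job done as asked, in the order asked, and still so for the second after the job is handed in, with the robot touching nothing.
It also fails if it takes over 48 s, if anything falls off the work surface, if the arm or the gripper's body presses on something with over 40 N, if the wrist force passes 120 N, or if a joint passes its speed limit or range.

## Working session

There is one attempt and no reset: what is moved stays moved. The work goes in short steps, Python scripts to look and compute and a tool call to move; the robot and the scene stay as the last step left them, time stands still between calls to the robot, and variables do not carry over. Pictures are saved under pics/ and viewed, about 8 in all and at most 12, crops included, and the job is handed in when it is done.

Besides the shell and the picture viewer there is one more tool, called after "Call:" by a JSON object that holds its "method" and its "body". move_arm: Moves the arm, as the interface text tells. Its arguments: {"type":"object","properties":{"increments":{"type":"array"},"force":{"type":"number"}},"required":["increments"]}

```bash
mkdir -p pics
cat > h.py <<'E'
import numpy as np,cv2
from workcell import monitor,eyes,job
def grab(n,save=None):
    f=eyes.grab_frame(n); np.savez('/tmp/%s.npz'%n,**{k:np.array(v) for k,v in f.items()})
    if save: cv2.imwrite('pics/'+save,cv2.cvtColor(f['color'],cv2.COLOR_RGB2BGR))
    return f
def load(n): return dict(np.load('/tmp/%s.npz'%n))
def ray(f,uv,h):
    "pixels -> world points on plane z=h"
    K=f['camera_matrix'];uv=np.array(uv,float).reshape(-1,1,2)
    p=cv2.undistortPoints(uv,K,f['dist_coeffs']).reshape(-1,2)
    R=cv2.Rodrigues(f['rvec'])[0];t=np.array(f['tvec']).reshape(3)
    d=np.c_[p,np.ones(len(p))]@R; c=-R.T@t
    return c+d*((h-c[2])/d[:,2])[:,None]
def world(f,uv):
    "pixels -> world by depth"
    uv=np.array(uv,float).reshape(-1,1,2)
    p=cv2.undistortPoints(uv,f['camera_matrix'],f['dist_coeffs']).reshape(-1,2)
    q=uv.reshape(-1,2).astype(int);z=f['z_map'][q[:,1],q[:,0]]
    R=cv2.Rodrigues(f['rvec'])[0];t=np.array(f['tvec']).reshape(3)
    return (np.c_[p,np.ones(len(p))]*z[:,None]-t)@R
E
python3 - <<'E'
from h import *
a=grab('top','top0.png');b=grab('scene','scene0.png');print(monitor.state())
E
```

```text
{'time_s': 0.1, 'qpos': array([-7.84943185e+01,  1.83470320e+01,  8.96985821e+01, -1.34627430e-03,
        7.20438827e+01, -1.14493873e+00]), 'qvel': array([ 0.08312232, -0.11318179, -0.11890722,  0.03001291, -0.06505364,
        0.00105169]), 'effort': array([ 1.32035384e-04, -4.13332844e+01, -2.32509452e+01,  7.28719379e-02,
        4.21725994e-02, -4.90346963e-05]), 'ee_pos': array([ 125.84211576, -560.60338379,  213.21948883]), 'ee_rot': array([-1.79910495e+02, -5.08496452e-04,  1.26510359e+01]), 'force': array([-0.05411768,  0.02645922, -0.01055043]), 'torque': array([-0.04615181,  0.00688318,  0.00219219]), 'gripper_width': 91.3005911301392}
```

View pics/top0.png

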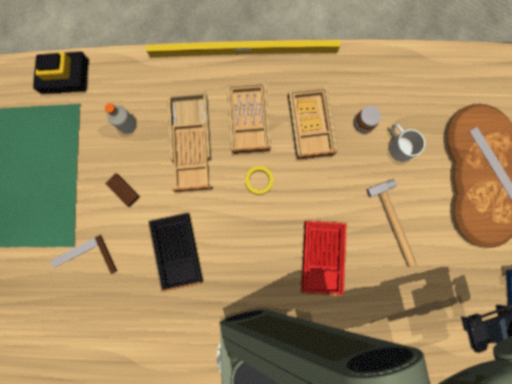

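View pics/scene0.png

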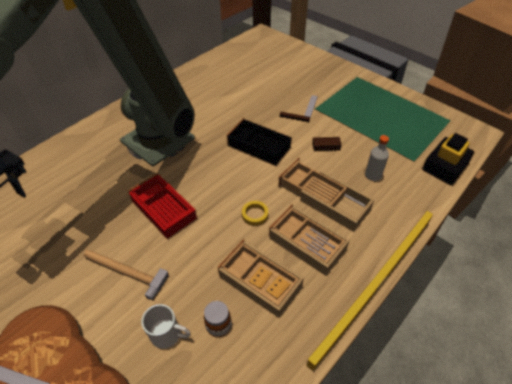

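The top view shows the open dowel tray at left (case about (190,140), drawn toward the robot, lip near (193,188)). The screw tray is in the middle at (250,118), with the tape at (259,180) in front. The hinge tray is at right, (312,125), with its lip near (318,156).

Run:
```python
from h import *
f=load('top')
H,W=f['z_map'].shape
u,v=np.meshgrid(np.arange(W),np.arange(H))
P=world(f,np.c_[u.ravel(),v.ravel()]).reshape(H,W,3)
print('bench z',np.median(P[200:240,210:290,2]))
for n,(x0,x1,y0,y1) in dict(dowel=(163,218,88,197),screw=(225,275,78,160),hinge=(283,340,84,164)).items():
    m=np.zeros((H,W),np.uint8); m[y0:y1,x0:x1]=(P[y0:y1,x0:x1,2]>25)&(P[y0:y1,x0:x1,2]<70)
    c=max(cv2.findContours(m,0,1)[0],key=cv2.contourArea)
    r=cv2.minAreaRect(c); b=cv2.boxPoints(r)
    w=ray(f,b,48)
    print(n,r,'\n',w.round(1),'sides',np.linalg.norm(np.roll(w,-1,0)-w,axis=1).round(1), 'zmax',np.percentile(P[m>0][:,2],[50,90,99]).round(1))
im=cv2.cvtColor(f['color'],4)[80:200,160:345]
cv2.imwrite('pics/crop1.png',cv2.resize(im,None,fx=4.3,fy=4.3,interpolation=cv2.INTER_CUBIC))
```

```text
bench z -0.08414118953995717
dowel ((189.2366943359375, 141.37908935546875), (98.20796966552734, 39.941688537597656), 86.90594482421875) 
 [[776.  252.   48. ]
 [778.9 131.6  48. ]
 [482.8 117.1  48. ]
 [479.  232.4  48. ]] sides [120.4 296.5 115.4 297.6] zmax [43.4 50.4 55.9]
screw ((248.2233428955078, 117.12690734863281), (69.3946304321289, 39.75585174560547), 85.91438293457031) 
 [[800.5  73.3  48. ]
 [806.7 -45.9  48. ]
 [593.3 -54.4  48. ]
 [587.5  60.9  48. ]] sides [119.3 213.5 115.5 213.4] zmax [46.4 51.4 56.1]
hinge ((312.3894348144531, 121.8559799194336), (69.80848693847656, 40.894264221191406), 82.23483276367188) 
 [[ 777.  -110.4   48. ]
 [ 792.8 -233.3   48. ]
 [ 579.4 -249.3   48. ]
 [ 565.4 -130.    48. ]] sides [124.  214.  120.1 212.6] zmax [45.6 51.1 55.7]
```

View pics/crop1.png

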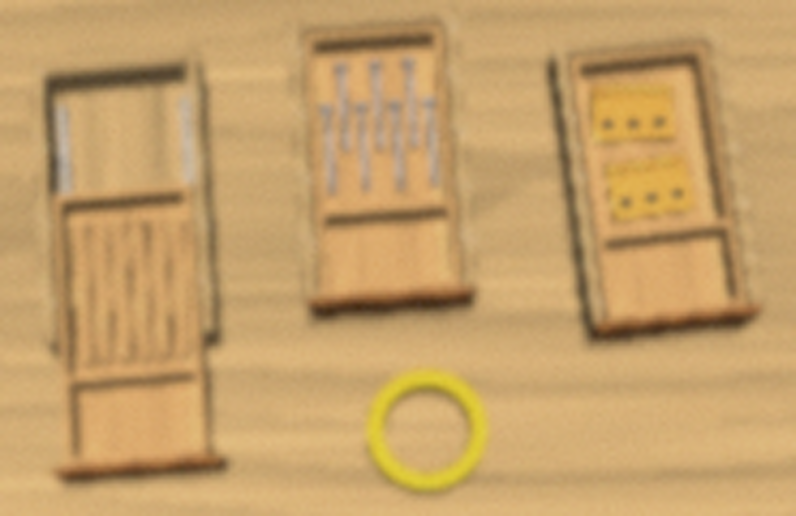

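```bash
cat >> h.py <<'E'
def plan(x,y,z,yaw,n,start=None):
    "rows for a straight move with tool down, yaw spread evenly; gives each row in tool axes"
    s=monitor.state(); p=np.array(s['ee_pos']);w=s['ee_rot'][2]
    if start is not None: p=np.array(start[:3],float);w=start[3]
    dyaw=(yaw-w)/n; d=(np.array([x,y,z])-p)/n/10; out=[]
    for i in range(n):
        a=np.radians(w+i*dyaw);c,si=np.cos(a),np.sin(a)
        out.append([0,round(d[0]*c+d[1]*si,2),round(d[0]*si-d[1]*c,2),round(-d[2],2),0,0,round(-np.radians(dyaw),3)])
    print(out); return x,y,z,yaw
E
python3 - <<'E'
from h import *
e=plan(370,-250,240,50,8); plan(420,172,220,93,9,e)
f=load('top')
for n,l,r in (('dowel',(62,476),(226,464)),('hinge',(594,337),(758,317))):
    q=np.array([l,r])/4.3+[160,80]
    for h in(10,54): print(n,h,ray(f,q,h).round(1).tolist())
E
```

```text
[[0, np.float64(3.83), np.float64(-3.12), np.float64(-0.33), 0, 0, np.float64(-0.081)], [0, np.float64(4.07), np.float64(-2.8), np.float64(-0.33), 0, 0, np.float64(-0.081)], [0, np.float64(4.28), np.float64(-2.46), np.float64(-0.33), 0, 0, np.float64(-0.081)], [0, np.float64(4.47), np.float64(-2.1), np.float64(-0.33), 0, 0, np.float64(-0.081)], [0, np.float64(4.63), np.float64(-1.73), np.float64(-0.33), 0, 0, np.float64(-0.081)], [0, np.float64(4.75), np.float64(-1.35), np.float64(-0.33), 0, 0, np.float64(-0.081)], [0, np.float64(4.84), np.float64(-0.96), np.float64(-0.33), 0, 0, np.float64(-0.081)], [0, np.float64(4.91), np.float64(-0.56), np.float64(-0.33), 0, 0, np.float64(-0.081)]]
[[0, np.float64(3.95), np.float64(-2.59), np.float64(0.22), 0, 0, np.float64(-0.083)], [0, np.float64(4.15), np.float64(-2.25), np.float64(0.22), 0, 0, np.float64(-0.083)], [0, np.float64(4.32), np.float64(-1.9), np.float64(0.22), 0, 0, np.float64(-0.083)], [0, np.float64(4.47), np.float64(-1.53), np.float64(0.22), 0, 0, np.float64(-0.083)], [0, np.float64(4.58), np.float64(-1.15), np.float64(0.22), 0, 0, np.float64(-0.083)], [0, np.float64(4.66), np.float64(-0.77), np.float64(0.22), 0, 0, np.float64(-0.083)], [0, np.float64(4.71), np.float64(-0.38), np.float64(0.22), 0, 0, np.float64(-0.083)], [0, np.float64(4.72), np.float64(0.02), np.float64(0.22), 0, 0, np.float64(-0.083)], [0, np.float64(4.7), np.float64(0.41), np.float64(0.22), 0, 0, np.float64(-0.083)]]
dowel 10 [[486.1, 232.6, 10.0], [492.0, 118.7, 10.0]]
dowel 54 [[480.4, 224.0, 54.0], [486.1, 114.3, 54.0]]
hinge 10 [[575.5, -138.2, 10.0], [587.5, -254.0, 10.0]]
hinge 54 [[566.5, -133.2, 54.0], [578.1, -244.9, 54.0]]
```

Call:
{"method": "move_arm", "body": {"increments": [[[0, 3.8, -3.1, -0.3, 0, 0, -0.08], [0, 4.1, -2.8, -0.3, 0, 0, -0.08], [0, 4.3, -2.5, -0.3, 0, 0, -0.08], [0, 4.5, -2.1, -0.3, 0, 0, -0.08], [0, 4.6, -1.7, -0.3, 0, 0, -0.08], [0, 4.7, -1.4, -0.3, 0, 0, -0.08], [0, 4.8, -1.0, -0.3, 0, 0, -0.08], [0, 4.9, -0.6, -0.3, 0, 0, -0.08]]]}}

```text
time_s: 1.1
ee_pos: [372.3, -241.0, 235.1]
ee_rot: [-179.7, -0.2, 50.1]
force: [0.7, -0.5, 0.1]
gripper_width: 13.7
```

Call:
{"method": "move_arm", "body": {"increments": [[[0, 4, -2.6, 0.2, 0, 0, -0.08], [0, 4.1, -2.3, 0.2, 0, 0, -0.08], [0, 4.3, -1.9, 0.2, 0, 0, -0.08], [0, 4.5, -1.5, 0.2, 0, 0, -0.08], [0, 4.6, -1.2, 0.2, 0, 0, -0.08], [0, 4.7, -0.8, 0.2, 0, 0, -0.08], [0, 4.7, -0.4, 0.2, 0, 0, -0.08], [0, 4.7, 0, 0.2, 0, 0, -0.08], [0, 4.7, 0.4, 0.2, 0, 0, -0.08], [0, 0, 0, 0, 0, 0, 0]]]}}

```text
time_s: 2.35
ee_pos: [421.1, 198.3, 216.9]
ee_rot: [-179.8, -0.3, 93.0]
force: [-0.5, -0.5, 0.6]
gripper_width: 0.3
```

Run:
```python
from h import *
f=grab('wrist','w1.png');s=monitor.state();print(s['time_s'],s['ee_pos'],s['ee_rot'],s['qpos'],s['force'])
print('cam',-cv2.Rodrigues(f['rvec'])[0].T@np.array(f['tvec']).reshape(3))
```

```text
2.4 [420.83092862 196.8180842  216.88906577] [-179.78169559   -0.28335811   92.94726858] [ 23.39954811   8.25225107 102.81740322   0.36600368  69.0362691
  20.32047573] [ 0.70394724 -0.40028772 -0.54236945]
cam [417.91461337 273.86828154 387.77631321]
```

View pics/w1.png

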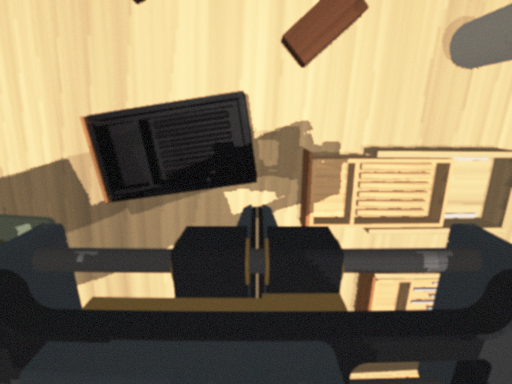

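The wrist view shows the dowel tray with its facing board at columns 303-312, rows 150-227. I'll measure it from the depth map.

Run:
```python
from h import *
f=load('wrist');H,W=f['z_map'].shape
u,v=np.meshgrid(np.arange(W),np.arange(H))
P=world(f,np.c_[u.ravel(),v.ravel()]).reshape(H,W,3)
for r in (160,190,215): print([tuple(P[r,c].round(0).astype(int)) for c in range(299,320,2)])
# left edge of board top: per row first col with z>47
pts=[]
for r in range(150,230):
    c=[c for c in range(296,330) if 48<P[r,c,2]<60]
    if c: pts.append((c[0],r))
pts=np.array(pts); w=ray(f,pts,54); print(len(w),w[[0,-1]].round(1))
k=np.polyfit(w[:,1],w[:,0],1);print('board x at mid',np.polyval(k,w[:,1].mean()).round(1),'ymid',(w[:,1].min()+w[:,1].max())/2,'yaw',np.degrees(np.arctan(-k[0])))
```

```text
[(np.int64(482), np.int64(214), np.int64(-1)), (np.int64(485), np.int64(215), np.int64(0)), (np.int64(484), np.int64(217), np.int64(17)), (np.int64(484), np.int64(220), np.int64(33)), (np.int64(484), np.int64(222), np.int64(47)), (np.int64(486), np.int64(223), np.int64(53)), (np.int64(488), np.int64(223), np.int64(54)), (np.int64(491), np.int64(223), np.int64(49)), (np.int64(494), np.int64(223), np.int64(50)), (np.int64(498), np.int64(223), np.int64(45)), (np.int64(500), np.int64(223), np.int64(45))]
[(np.int64(486), np.int64(168), np.int64(-2)), (np.int64(487), np.int64(172), np.int64(12)), (np.int64(487), np.int64(177), np.int64(28)), (np.int64(486), np.int64(181), np.int64(43)), (np.int64(487), np.int64(184), np.int64(55)), (np.int64(490), np.int64(184), np.int64(54)), (np.int64(493), np.int64(183), np.int64(49)), (np.int64(496), np.int64(183), np.int64(49)), (np.int64(506), np.int64(175), np.int64(16)), (np.int64(509), np.int64(175), np.int64(17)), (np.int64(512), np.int64(175), np.int64(18))]
[(np.int64(490), np.int64(128), np.int64(-2)), (np.int64(489), np.int64(136), np.int64(19)), (np.int64(489), np.int64(142), np.int64(35)), (np.int64(488), np.int64(148), np.int64(51)), (np.int64(491), np.int64(149), np.int64(53)), (np.int64(493), np.int64(149), np.int64(52)), (np.int64(497), np.int64(148), np.int64(50)), (np.int64(500), np.int64(148), np.int64(49)), (np.int64(510), np.int64(137), np.int64(18)), (np.int64(513), np.int64(137), np.int64(18)), (np.int64(516), np.int64(137), np.int64(17))]
74 [[483.1 233.3  54. ]
 [489.2 135.1  54. ]]
board x at mid 485.8 ymid 184.21944804338057 yaw 3.2547932597424456
```

Run:
```python
from h import *
f=load('wrist');print('black edge',world(f,[(250,110),(252,150),(253,175)]).round(0))
t=load('top');print('dowel case front',ray(t,[(171.6,160.2),(209.3,159)],48).round(0))
e=plan(450,174,216,93.2,1); plan(450,174,25,93.2,5,e)
```

```text
black edge [[407. 281.  -1.]
 [413. 229.  33.]
 [416. 199.  48.]]
dowel case front [[571. 234.  48.]
 [572. 124.  48.]]
[[0, np.float64(-2.43), np.float64(2.8), np.float64(0.09), 0, 0, np.float64(-0.004)]]
[[0, np.float64(0.0), np.float64(0.0), np.float64(3.82), 0, 0, np.float64(-0.0)], [0, np.float64(0.0), np.float64(0.0), np.float64(3.82), 0, 0, np.float64(-0.0)], [0, np.float64(0.0), np.float64(0.0), np.float64(3.82), 0, 0, np.float64(-0.0)], [0, np.float64(0.0), np.float64(0.0), np.float64(3.82), 0, 0, np.float64(-0.0)], [0, np.float64(0.0), np.float64(0.0), np.float64(3.82), 0, 0, np.float64(-0.0)]]
```

Call:
{"method": "move_arm", "body": {"increments": [[[0, -2.4, 2.8, 0, 0, 0, 0], [0, 0, 0, 4, 0, 0, 0], [0, 0, 0, 4, 0, 0, 0], [0, 0, 0, 4, 0, 0, 0], [0, 0, 0, 4, 0, 0, 0], [0, 0, 0, 2, 0, 0, 0], [0, 0, 0, 0, 0, 0, 0]]]}}

```text
time_s: 3.28
ee_pos: [449.5, 165.1, 32.9]
ee_rot: [-179.8, -0.1, 92.3]
force: [-0.0, 0.4, -0.2]
gripper_width: 0.5
```

Call:
{"method": "move_arm", "body": {"increments": [[[0, 1.0, 1.0, 0.7, 0, 0, -0.015], [0, 0, 1.2, 0, 0, 0, 0], [0, 0, 1.2, 0, 0, 0, 0], [0, 0, 1.2, 0, 0, 0, 0], [0, 0, 1.2, 0, 0, 0, 0], [0, 0, 1.2, 0, 0, 0, 0], [0, 0, 0.7, 0, 0, 0, 0]]]}}

```text
time_s: 4.15
ee_pos: [531.2, 179.4, 27.6]
ee_rot: [-179.8, -0.2, 93.1]
force: [-1.6, 0.0, 0.4]
gripper_width: 0.5
```

Call:
{"method": "move_arm", "body": {"increments": [[[0, 0, 0.6, 0, 0, 0, 0], [0, 0, 0.6, 0, 0, 0, 0], [0, 0, 0.4, 0, 0, 0, 0], [0, 0, 0.2, 0, 0, 0, 0], [0, 0, 0, 0, 0, 0, 0]]]}}

```text
time_s: 4.78
ee_pos: [551.1, 180.6, 27.7]
ee_rot: [-179.9, -0.2, 93.1]
force: [-0.4, 0.0, -0.5]
gripper_width: 0.1
```

Call:
{"method": "move_arm", "body": {"increments": [[[0, 0, 0.3, 0, 0, 0, 0], [0, 0, 0.3, 0, 0, 0, 0]]]}}

```text
time_s: 5.03
ee_pos: [556.8, 180.9, 27.7]
ee_rot: [-179.9, -0.2, 93.1]
force: [-2.8, 1.1, -1.0]
gripper_width: 0.3
```

Call:
{"method": "move_arm", "body": {"increments": [[[0, 0, 0.3, 0, 0, 0, 0]]]}}

```text
time_s: 5.15
ee_pos: [559.9, 181.1, 27.7]
ee_rot: [-179.9, -0.2, 93.1]
force: [-2.5, 0.8, -0.4]
gripper_width: 0.2
```

Call:
{"method": "move_arm", "body": {"increments": [[[0, 0, 0.3, 0, 0, 0, 0], [0, 0, 0.3, 0, 0, 0, 0]]]}}

```text
time_s: 5.4
ee_pos: [560.5, 181.1, 27.7]
ee_rot: [-179.1, -0.1, 93.0]
force: [-10.6, 1.1, 8.0]
gripper_width: -0.0
```

Call:
{"method": "move_arm", "body": {"increments": [[[0, 0, 0.3, 0, 0, 0, 0]]]}}

```text
time_s: 5.52
ee_pos: [560.2, 181.1, 27.8]
ee_rot: [-178.7, -0.1, 93.0]
force: [-9.5, 1.4, 6.5]
gripper_width: 0.2
```

The tray stopped dead at x = 560 and the force rose to 10 N, so it is home. Next I back off, rise, and go over to look at the hinge tray.

Run:
```python
from h import *
e=plan(600,-265,200,95.5,9,(535,180,180,93))
```

```text
[[0, np.float64(-4.98), np.float64(0.46), np.float64(-0.22), 0, 0, np.float64(-0.005)], [0, np.float64(-4.98), np.float64(0.44), np.float64(-0.22), 0, 0, np.float64(-0.005)], [0, np.float64(-4.98), np.float64(0.41), np.float64(-0.22), 0, 0, np.float64(-0.005)], [0, np.float64(-4.98), np.float64(0.39), np.float64(-0.22), 0, 0, np.float64(-0.005)], [0, np.float64(-4.98), np.float64(0.37), np.float64(-0.22), 0, 0, np.float64(-0.005)], [0, np.float64(-4.99), np.float64(0.34), np.float64(-0.22), 0, 0, np.float64(-0.005)], [0, np.float64(-4.99), np.float64(0.32), np.float64(-0.22), 0, 0, np.float64(-0.005)], [0, np.float64(-4.99), np.float64(0.29), np.float64(-0.22), 0, 0, np.float64(-0.005)], [0, np.float64(-4.99), np.float64(0.27), np.float64(-0.22), 0, 0, np.float64(-0.005)]]
```

Call:
{"method": "move_arm", "body": {"increments": [[[0, 0, -1.5, 0, 0, 0, 0], [0, 0, -1.5, -1, 0, 0, 0], [0, 0, 0, -4, 0, 0, 0], [0, 0, 0, -4, 0, 0, 0], [0, 0, 0, -4, 0, 0, 0], [0, 0, 0, -3, 0, 0, 0], [0, 0, 0, 0, 0, 0, 0]]]}}

```text
time_s: 6.4
ee_pos: [532.4, 179.0, 197.8]
ee_rot: [-179.5, -0.2, 93.0]
force: [-0.3, -0.3, 0.6]
gripper_width: 0.3
```

Call:
{"method": "move_arm", "body": {"increments": [[[0, -4.9, 0.4, 0, 0, 0, -0.005], [0, -4.9, 0.4, 0, 0, 0, -0.005], [0, -4.9, 0.4, 0, 0, 0, -0.005], [0, -4.9, 0.4, 0, 0, 0, -0.005], [0, -4.9, 0.4, 0, 0, 0, -0.005], [0, -4.9, 0.4, 0, 0, 0, -0.005], [0, -4.9, 0.3, 0, 0, 0, -0.005], [0, -4.9, 0.3, 0, 0, 0, -0.005], [0, -4, 0.3, 0, 0, 0, -0.005], [0, 0, 0, 0, 0, 0, 0], [0, 0, 0, 0, 0, 0, 0]]]}}

```text
time_s: 7.78
ee_pos: [591.7, -260.0, 183.4]
ee_rot: [-178.8, -0.4, 95.9]
force: [-1.3, 0.5, -0.5]
gripper_width: 0.5
```

Run:
```python
from h import *
f=grab('wrist','w2.png');s=monitor.state();print(s['time_s'],s['ee_pos'],s['ee_rot'])
t=grab('top'); a=cv2.cvtColor(t['color'],4)[80:200,160:345]
a=cv2.resize(a,None,fx=2.75,fy=2.75,interpolation=cv2.INTER_CUBIC)
b=cv2.cvtColor(f['color'],4)[0:260]
im=np.zeros((260+a.shape[0],512,3),np.uint8);im[:260]=b;im[260:,:a.shape[1]]=a[:,:512]
cv2.imwrite('pics/both.png',im)
```

```text
7.825 [ 591.68620405 -259.98642916  183.4895376 ] [-178.80953924   -0.40698233   95.8986679 ]
```

View pics/both.png

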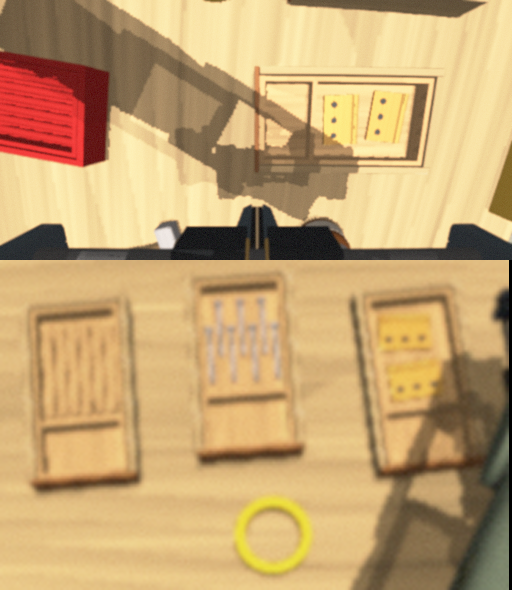

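The dowel tray is now home in the top view. In the wrist view the hinge facing board is at columns 255-260, rows 68-170, and the empty well is at columns 266-307.

Run:
```python
from h import *
f=load('wrist');H,W=f['z_map'].shape
u,v=np.meshgrid(np.arange(W),np.arange(H))
P=world(f,np.c_[u.ravel(),v.ravel()]).reshape(H,W,3)
pts=[]
for r in range(55,190):
    c=[c for c in range(245,275) if 51<P[r,c,2]<60]
    if c: pts.append((c[0],r))
pts=np.array(pts);w=ray(f,pts,54);k=np.polyfit(w[:,1],w[:,0],1)
print(len(pts),w[[0,-1]].round(1)); a=-np.arctan(k[0]);yc=(w[0,1]+w[-1,1])/2
face=np.array([np.polyval(k,yc),yc]);d=np.array([np.cos(a),np.sin(a)])
print('face',face,'yaw',np.degrees(a),'lip',face+11*d,'well centre',face+37*d, 'len',np.linalg.norm(w[0]-w[-1]))
for r in (110,120,130): print([tuple(P[r,c].round(0).astype(int).tolist()) for c in range(254,314,4)])
m=(P[55:190,250:450,2]>44)&(P[55:190,250:450,2]<60)
wc=face+33*d
e=plan(wc[0],wc[1],120,90+np.degrees(a),4)
```

```text
106 [[ 574.5 -134.9   54. ]
 [ 584.6 -246.2   54. ]]
face [ 579.22914646 -190.5494803 ] yaw 5.202342845538995 lip [ 590.18383407 -189.55207397] well centre [ 616.07673206 -187.19456812] len 111.83601023684135
[(578, -179, 54), (582, -179, 53), (586, -178, 50), (591, -177, 18), (596, -177, 19), (601, -176, 18), (606, -176, 18), (610, -175, 18), (615, -175, 17), (620, -174, 17), (625, -173, 16), (630, -173, 17), (635, -173, 17), (640, -172, 17), (641, -172, 39)]
[(579, -190, 53), (583, -189, 53), (588, -189, 49), (592, -189, 18), (597, -188, 19), (602, -188, 18), (607, -187, 19), (612, -187, 19), (617, -186, 17), (622, -186, 18), (627, -185, 18), (631, -185, 18), (636, -184, 17), (641, -184, 18), (642, -183, 43)]
[(580, -200, 53), (584, -200, 54), (589, -200, 50), (594, -201, 19), (599, -200, 17), (604, -200, 17), (608, -199, 19), (614, -199, 16), (618, -198, 17), (623, -198, 18), (628, -197, 18), (633, -197, 17), (638, -196, 19), (643, -196, 18), (643, -194, 45)]
[[0, np.float64(1.74), np.float64(0.69), np.float64(1.6), 0, 0, np.float64(0.003)], [0, np.float64(1.74), np.float64(0.68), np.float64(1.6), 0, 0, np.float64(0.003)], [0, np.float64(1.74), np.float64(0.68), np.float64(1.6), 0, 0, np.float64(0.003)], [0, np.float64(1.75), np.float64(0.67), np.float64(1.6), 0, 0, np.float64(0.003)]]
```

Call:
{"method": "move_arm", "body": {"increments": [[[0, 1.7, 0.75, 1.4, 0, 0, 0.003], [0, 1.7, 0.75, 1.4, 0, 0, 0.003], [0, 1.7, 0.75, 1.4, 0, 0, 0.003], [0, 1.7, 0.75, 1.4, 0, 0, 0.003], [0, 0, 0, 0, 0, 0, 0], [0, 0, 0, 0, 0, 0, 0]]]}}

```text
time_s: 8.62
ee_pos: [615.0, -178.6, 123.0]
ee_rot: [-178.7, -0.5, 95.5]
force: [0.2, -0.1, -0.5]
gripper_width: 0.2
```

Call:
{"method": "move_arm", "body": {"increments": [[[0, -0.8, 0, 2.5, 0, 0, 0.003], [0, 0, 0, 2.2, 0, 0, 0], [0, 0, 0, 0, 0, 0, 0]]]}}

```text
time_s: 9.0
ee_pos: [616.1, -189.0, 77.3]
ee_rot: [-179.0, -0.3, 95.3]
force: [-0.8, 0.5, -1.0]
gripper_width: 0.5
```

Call:
{"method": "move_arm", "body": {"increments": [[[0, 0, 0, 2, 0, 0, 0], [0, 0, 0, 1.7, 0, 0, 0], [0, 0, 0, 1, 0, 0, 0], [0, 0, 0, 0, 0, 0, 0]]]}}

```text
time_s: 9.5
ee_pos: [618.1, -191.3, 32.9]
ee_rot: [-179.4, -0.1, 95.2]
force: [-0.1, -0.0, -0.1]
gripper_width: 0.7
```

Call:
{"method": "move_arm", "body": {"increments": [[[0, 0.2, 0, 0.5, 0, 0, 0], [0, 0, -0.7, 0, 0, 0, 0], [0, 0, -0.5, 0, 0, 0, 0], [0, 0, -0.3, 0, 0, 0, 0], [0, 0, -0.3, 0, 0, 0, 0]]]}}

```text
time_s: 10.12
ee_pos: [600.1, -191.1, 29.7]
ee_rot: [-179.6, -0.0, 95.2]
force: [1.5, 0.4, -0.6]
gripper_width: 0.4
```

Call:
{"method": "move_arm", "body": {"increments": [[[0, 0, -0.5, 0, 0, 0, 0], [0, 0, -0.7, 0, 0, 0, 0], [0, 0, -0.8, 0, 0, 0, 0], [0, 0, -0.8, 0, 0, 0, 0], [0, 0, -0.8, 0, 0, 0, 0], [0, 0, -0.8, 0, 0, 0, 0], [0, 0, -0.8, 0, 0, 0, 0], [0, 0, -0.8, 0, 0, 0, 0], [0, 0, -0.8, 0, 0, 0, 0], [0, 0, -0.8, 0, 0, 0, 0]]]}}

```text
time_s: 11.38
ee_pos: [521.1, -198.8, 30.5]
ee_rot: [-179.9, 0.1, 95.2]
force: [2.0, 0.3, -1.1]
gripper_width: 0.6
```

Call:
{"method": "move_arm", "body": {"increments": [[[0, 0, -0.6, 0, 0, 0, 0], [0, 0, -0.5, 0, 0, 0, 0], [0, 0, -0.4, 0, 0, 0, 0], [0, 0, -0.3, 0, 0, 0, 0], [0, 0, -0.3, 0, 0, 0, 0], [0, 0, -0.3, 0, 0, 0, 0]]]}}

```text
time_s: 12.12
ee_pos: [495.4, -201.3, 30.7]
ee_rot: [-179.9, 0.1, 95.2]
force: [1.1, -0.3, -1.1]
gripper_width: 0.6
```

Call:
{"method": "move_arm", "body": {"increments": [[[0, 0, -0.3, 0, 0, 0, 0], [0, 0, -0.3, 0, 0, 0, 0]]]}}

```text
time_s: 12.38
ee_pos: [491.0, -201.8, 30.9]
ee_rot: [179.9, 0.1, 95.1]
force: [8.9, 2.7, -5.6]
gripper_width: 0.3
```

Call:
{"method": "move_arm", "body": {"increments": [[[0, 0, -0.3, 0, 0, 0, 0], [0, 0, -0.3, 0, 0, 0, 0]]]}}

```text
time_s: 12.62
ee_pos: [491.3, -202.1, 31.5]
ee_rot: [179.1, 0.2, 94.9]
force: [9.3, 2.7, -5.3]
gripper_width: 0.5
```

It reached the stop where expected (491). Now I ease the finger off the lip inside the well and rise.

Call:
{"method": "move_arm", "body": {"increments": [[[0, 0, 0.7, 0, 0, 0, 0], [0, 0, 0.4, 0, 0, 0, 0], [0, 0, 0, -1, 0, 0, 0], [0, 0, 0, -2, 0, 0, 0], [0, 0, 0, -3, 0, 0, 0], [0, 0, 0, -4, 0, 0, 0], [0, 0, 0, -4, 0, 0, 0], [0, 0, 0, -3, 0, 0, 0], [0, 0, 0, 0, 0, 0, 0]]]}}

```text
time_s: 13.75
ee_pos: [495.6, -200.3, 209.4]
ee_rot: [179.6, 0.1, 94.9]
force: [-0.2, 0.1, -0.0]
gripper_width: 0.6
```

Call:
{"method": "move_arm", "body": {"increments": [[[0, -1, -5, 0, 0, 0, 0], [0, -1, -5, 0, 0, 0, 0], [0, -1, -4, 0, 0, 0, 0], [0, 0, 0, 0, 0, 0, 0], [0, 0, 0, 0, 0, 0, 0]]]}}

```text
time_s: 14.38
ee_pos: [351.8, -241.0, 204.0]
ee_rot: [-179.9, -0.2, 95.0]
force: [-0.5, 0.0, 1.2]
gripper_width: 0.2
```

Run:
```python
from h import *
t=grab('top','top_end.png'); s=grab('scene'); print(monitor.state()['time_s'],monitor.state()['ee_pos'])
a=cv2.resize(cv2.cvtColor(t['color'],4)[75:205,90:430],None,fx=2.3,fy=2.3,interpolation=cv2.INTER_CUBIC)
b=cv2.resize(cv2.cvtColor(s['color'],4)[130:340,60:420],None,fx=1.4,fy=1.4)
im=np.zeros((a.shape[0]+b.shape[0],max(a.shape[1],b.shape[1]),3),np.uint8);im[:a.shape[0],:a.shape[1]]=a;im[a.shape[0]:,:b.shape[1]]=b
print(im.shape);cv2.imwrite('pics/end.png',im)
```

```text
14.475 [ 352.2299168  -240.92721757  204.01427416]
(593, 782, 3)
```

View pics/end.png

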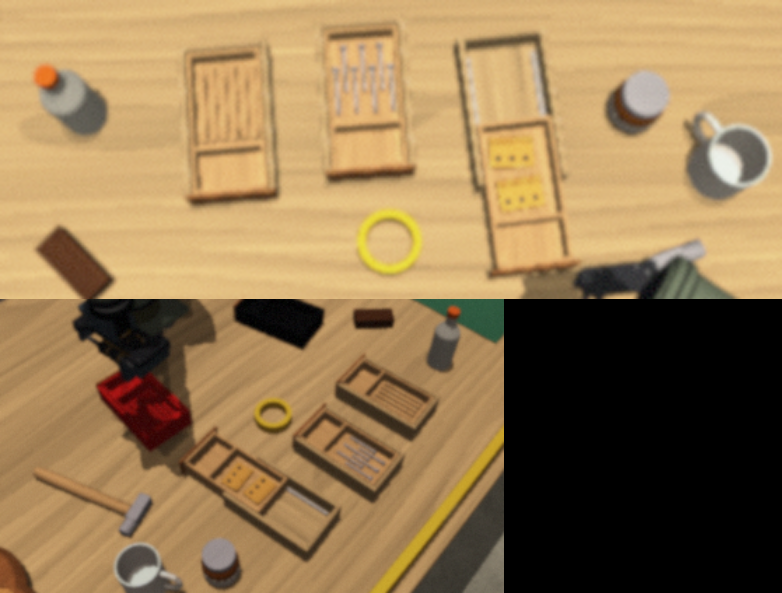

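The picture shows the dowel and screw trays home, and the hinge tray out with both hinges lying in it. The bystanders are where they were. One quick numeric check, then I hand in.

Run:
```python
from h import *
f=load('top');H,W=f['z_map'].shape
u,v=np.meshgrid(np.arange(W),np.arange(H))
P=world(f,np.c_[u.ravel(),v.ravel()]).reshape(H,W,3)
for n,(x0,x1,y0,y1) in dict(dowel=(163,218,88,197),screw=(225,275,78,160),hinge=(283,340,84,194)).items():
    m=np.zeros((H,W),np.uint8); m[y0:y1,x0:x1]=(P[y0:y1,x0:x1,2]>25)&(P[y0:y1,x0:x1,2]<70)
    w=ray(f,cv2.boxPoints(cv2.minAreaRect(max(cv2.findContours(m,0,1)[0],key=cv2.contourArea))),48)
    print(n,np.linalg.norm(np.roll(w,-1,0)-w,axis=1).round(1))
print(job.job_done())
```

```text
dowel [120.2 213.6 116.4 214.5]
screw [119.3 214.  115.5 213.8]
hinge [123.4 322.8 118.  320.6]
the job is handed in; nothing more can be done
None
```

I pushed the dowel tray home with the closed fingertips. Then I hooked them behind the hinge tray's front lip and drew that tray out to its stop. After that I eased off the lip, rose, moved clear and handed the job in at about 14.5 s.

- **Dowel tray:** it stopped dead against the case at about 10 N. In the last top view it measures 214 mm overall, the same as the shut screw tray (214 mm).
- **Hinge tray:** it travelled about 110 mm from first contact to a hard stop at about 9 N. Its overall length grew from about 213 to 322 mm, which matches a full opening.
- **Rest of the bench:** in the final pictures the screw tray is shut, both hinges lie in their tray, and the tape, glue, jar, mug, hammer and offcut look unmoved. I judged these by eye. The try square was outside the final crops, so I did not check it.

No check failed. My first top-view estimate of the hinge facing board was about 7 mm nearer the robot than the wrist camera showed. I used the wrist value, and the contact point agreed with it.

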